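# Find the full jar by its weight and shut it in the chest

### The job

Three closed jars with blue lids look the same, but only one of them is full and so clearly the heaviest: lift them to find out which. Set the full jar down gently, upright, on the floor of the plywood chest, then lower the chest's lid gently by its bar until it is fully shut, without letting it drop. Leave the other two jars standing upright on the worktop, and do not knock any jar over or push the cast pieces lying around.

Things in the scene. Friction and masses are not known exactly. Their poses are not given: they have to be found in the camera images.
- jar_a: closed round jar, white body and blue screw lid, 65 mm wide (grasp round it), 92 mm high; origin at the centre of its underside, z up. One of three that look the same. One jar is full (about 0.5 kg), one about half used (about 0.25 kg), one nearly empty (about 0.12 kg); each within about 10 percent. Which stands where differs from start to start and cannot be seen.
- jar_b: closed round jar, white body and blue screw lid, 65 mm wide (grasp round it), 92 mm high; origin at the centre of its underside, z up. One of three that look the same. One jar is full (about 0.5 kg), one about half used (about 0.25 kg), one nearly empty (about 0.12 kg); each within about 10 percent. Which stands where differs from start to start and cannot be seen.
- jar_c: closed round jar, white body and blue screw lid, 65 mm wide (grasp round it), 92 mm high; origin at the centre of its underside, z up. One of three that look the same. One jar is full (about 0.5 kg), one about half used (about 0.25 kg), one nearly empty (about 0.12 kg); each within about 10 percent. Which stands where differs from start to start and cannot be seen.
- chest: open plywood chest fixed to the worktop, outside 172 (x) x 192 (y) x 106 mm high, walls and floor 6 mm thick, so the inside is 160 x 180 x 100 mm deep; origin at the centre of its underside, on the worktop; x points to the hinge side (away from the robot), y along the hinge, z up. Its lid is hinged along the rear (+x) top edge and stands open.
- chest_lid (a joint): hinge of the chest's 8 mm lid in rad: 0 = shut, resting on its stop, 1.75 = fully open, leaning back past upright; it stands open at the start and stays open beyond about 1.6. Light lid (0.25 kg) with a little friction: it falls shut by itself if let go below about 1.4 rad, too hard if let go more than a few mm above shut.
- lid_bar (a point): middle of the lid's round steel pull bar, 10 mm thick, 100 mm long, parallel to the hinge, 45 mm out from the lid's front edge on thin rods at its two ends; it moves round the hinge at 217 mm radius, 5.5 mm above the hinge line when shut (then 131 mm in front of the chest's centre). It turns freely between finger pads, so a gripper can pinch it from above and point down all along the swing.
- lid_hinge (a point): middle of the lid's hinge line, 106 mm above the worktop, 86 mm behind the chest's centre; the hinge line runs along the chest's y
- dome: white cast dome, 98 x 100 x 52 mm high, bystander, loose; origin at the centre of its underside
- petal: thin white cast petal tile, 64 x 71 x 11 mm, bystander, loose; origin at the centre of its underside
- cuff: small white open cast cuff, 46 x 36 x 15 mm, bystander, loose; origin at the centre of its underside

How it is judged:
At the end, for the whole second after the job is handed in: The full jar stands upright (within 0.15 rad) on the chest's floor, pressing on it with its full weight (more than 3.4 N); the lid is shut (within 0.03 rad) and still; the other two jars stand upright on the worktop outside the chest; all at rest (((horizontal distance between jar_a and chest below 0.08 m and height (world z) of jar_a between 0.002 and 0.02 m and angle between each of jar_a, jar_b, jar_c's own z axis and vertical below 0.15 rad and contact force between jar_a and chest above 3.4 N and horizontal distance between each of jar_b, jar_c and chest above 0.1 m and height (world z) of jar_b between -0.01 and 0.01 m and height (world z) of jar_c between -0.01 and 0.01 m) or (horizontal distance between jar_b and chest below 0.08 m and height (world z) of jar_b between 0.002 and 0.02 m and angle between each of jar_b, jar_a, jar_c's own z axis and vertical below 0.15 rad and contact force between jar_b and chest above 3.4 N and horizontal distance between each of jar_a, jar_c and chest above 0.1 m and height (world z) of jar_a between -0.01 and 0.01 m and height (world z) of jar_c between -0.01 and 0.01 m) or (horizontal distance between jar_c and chest below 0.08 m and height (world z) of jar_c between 0.002 and 0.02 m and angle between each of jar_c, jar_a, jar_b's own z axis and vertical below 0.15 rad and contact force between jar_c and chest above 3.4 N and horizontal distance between each of jar_a, jar_b and chest above 0.1 m and height (world z) of jar_a between -0.01 and 0.01 m and height (world z) of jar_b between -0.01 and 0.01 m)) and value of joint chest_lid below 0.03 rad and velocity of joint chest_lid between -0.05 and 0.05 rad/s and linear speed of each of jar_a, jar_b, jar_c below 0.02 m/s); the robot touches nothing.
It fails at once if the lid slams: it turns faster than 1.5 rad/s within 0.25 rad of shut (value of joint chest_lid below 0.25 rad and velocity of joint chest_lid below -1.5 rad/s).
It fails at once if a jar is dropped into the chest: faster than 0.45 m/s within 50 mm of its floor ((horizontal distance between jar_a and chest below 0.08 m and height (world z) of jar_a below 0.056 m and linear speed of jar_a above 0.45 m/s) or (horizontal distance between jar_b and chest below 0.08 m and height (world z) of jar_b below 0.056 m and linear speed of jar_b above 0.45 m/s) or (horizontal distance between jar_c and chest below 0.08 m and height (world z) of jar_c below 0.056 m and linear speed of jar_c above 0.45 m/s)).
It fails at once if a jar is knocked over (tilted more than 0.7 rad) (angle between any of jar_a, jar_b, jar_c's own z axis and vertical above 0.7 rad).
It fails at once if a cast piece is pushed more than 30 mm from its place (distance of any of dome, petal, cuff from where it was at the start of the episode above 0.03 m).
It also fails if it takes over 72 s, if anything falls off the work surface, if the arm or the gripper's body presses on something with over 40 N, if the wrist force passes 120 N, or if a joint passes its speed limit or range.

### The arm

A 7-joint arm with a two-finger parallel gripper is mounted at the origin on a cart in front of the work surface, level with it; the furniture and walls round the work are solid. World frame = base frame: x ahead of the robot, y to its left, z up, the work surface at z = 0. Lengths are in m, angles in rad, forces in N, time in s.
With the tool pointing down it reaches from about 0.425 to 1.025 m from the base axis. Payload 3.6 kg.
Tool frame: the origin (TCP) lies on the centre line of the jaws, within the pads' length; the fingertips stand 14 mm ahead of it and the grasp point (between the pads) lies 5 mm behind it; x points along the fingers, z is the direction in which the jaws open and shut, and the axes are right-handed (so a half turn about x gives the same grasp; the last joint's range is limited). The gripper opens to 85 mm and grips with 20 to 120 N. Pads are 22 mm wide; open, the fingers measure 114 mm over their backs; the gripper's body (76 mm by 85 mm) begins 54 mm behind the grasp point. The pads swing forward as they close: fully open they stand 13 mm farther back than shut.
Start: joints at [1.224, 0.591, 0.048, 1.609, -0.033, 0.943, -0.034], TCP at [0.182, -0.702, 0.245] pointing down, gripper open.
Joint ranges: [-2.69, 2.69], [-0.47, 2.24], [-1.27, 1.36], [0.19, 2.51], [-1.53, 4.68], [0.08, 2.07], [-3.09, 3.09]. Speed limits (rad/s): [2.57, 2.57, 3.14, 3.14, 3.14, 3.14, 3.14].

### API

Orientations are given as a 3x3 rotation matrix whose columns are the frame's x, y, z axes.
In Python, from workcell import move_to, move_linear, movej, set_gripper, hold, inverse_kinematics, grab_frame, Unreachable, close_job, current_time, current_joint_pos, current_joint_vel, current_joint_efforts, current_ee_pos, current_eef_rot, current_contact_force, current_ft_torque, current_finger_gap gives the robot as it stands. Calls block until the motion is done:
- move_to(position, orientation): joint-space move of the TCP to a pose.
- move_linear(position, max_speed=0.15, rotation=None, until_force=None): straight line of the TCP; rotation=None keeps the orientation; max_speed is the mean speed in m/s. With until_force (N) it stops when the force on the tool has changed by that much, and returns True; else False.
- movej(angles): joint-space move.
- set_gripper(opening, newtons=None): finger opening in m; newtons is the grip in N (None keeps the last); returns when the fingers have stopped.
- hold(seconds).
- inverse_kinematics(position, orientation): joint angles nearest the present ones, or None.
- grab_frame(name): name is "scene" or "side" or "wrist"; returns a dict with "img" (400x640x3 uint8, red, green, blue), "depth" (400x640 float32, m along the optical axis (not along the pixel's ray), 0 where there is no reading), "intrinsics" (3x3 intrinsics, pixels), "world_from_camera" (4x4, takes a point from camera to world coordinates). Camera axes: x right, y up, looking along -z (the intrinsics and any distortion apply to the point x, -y, -z); pixel columns grow to the right and rows downward; lengths in m; the calibration is good to about 2 mm. A picture is of the moment at which its call begins.
A pose or a line that the arm cannot do raises Unreachable and nothing moves.
- close_job(): hands the job in, once; it reports no verdict.
Readings, each from a call of its own:
- current_time(): time.
- current_joint_pos(): joint angles.
- current_joint_vel(): joint speeds.
- current_joint_efforts(): joint torques, N m.
- current_ee_pos(): TCP position.
- current_eef_rot(): TCP orientation.
- current_contact_force(): force on the tool from outside, world axes, zero at the start.
- current_ft_torque(): the same for the moment, N m.
- current_finger_gap(): finger opening in m.
Only numpy, scipy, OpenCV 4.12 (cv2) and the standard library are available. Lean on these libraries where they do the work, as an engineer would, in place of code of your own. Each camera call takes 0.05 s, during which the arm holds its last target.

## Working session

There is one attempt and no reset: what is moved stays moved. The work goes in short steps, each a Python script; the robot and the scene stay as the last script left them, time stands still between calls to the robot, and variables do not carry over. Pictures are saved under pics/ and viewed, and the job is handed in when it is done.

```bash
ls; mkdir -p pics
python3 - <<'E'
from workcell import *
import cv2,numpy as np
print(current_time())
for n in ["scene","side","wrist"]:
    f=grab_frame(n); cv2.imwrite(f"pics/{n}0.png",f["img"][:,:,::-1]); np.savez(f"pics/{n}0.npz",**f)
    print(n,f["intrinsics"].tolist(),np.round(f["world_from_camera"],3).tolist(),(f["depth"]>0).mean())
print(current_time(),current_eef_rot(),current_contact_force())
E
```

```text
pics
0.0
scene [[464.0261918771316, 0.0, 326.37324972523857], [0.0, 464.0261918771316, 199.45215135231413], [0.0, 0.0, 1.0]] [[0.89, 0.299, -0.344, 0.207], [-0.455, 0.618, -0.641, -0.381], [0.021, 0.727, 0.686, 0.755], [0.0, 0.0, 0.0, 1.0]] 0.9954765625
side [[376.9144839550907, 0.0, 320.07881313537234], [0.0, 376.9144839550907, 200.3359869939081], [0.0, 0.0, 1.0]] [[1.0, 0.006, -0.017, 0.516], [-0.017, 0.526, -0.85, -0.477], [0.004, 0.85, 0.526, 0.538], [0.0, 0.0, 0.0, 1.0]] 0.8505
wrist [[280.5697743106442, 0.0, 320.4478710189238], [0.0, 280.5697743106442, 202.37480018783907], [0.0, 0.0, 1.0]] [[0.251, 0.919, 0.304, 0.259], [-0.968, 0.239, 0.078, -0.681], [-0.001, -0.314, 0.949, 0.374], [0.0, 0.0, 0.0, 1.0]] 0.995984375
0.15 [[-5.69694295e-04  9.67933512e-01  2.51205874e-01]
 [ 1.74982078e-03  2.51206495e-01 -9.67931937e-01]
 [-9.99998307e-01 -1.11860044e-04 -1.83682108e-03]] [-0.08659141  0.3243935   0.27794757]
```

View pics/scene0.png

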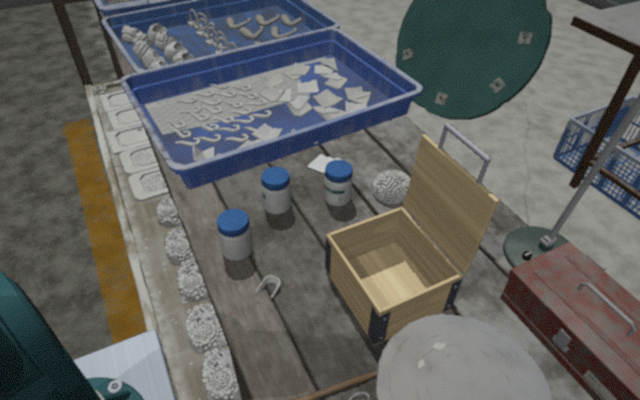

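View pics/side0.png

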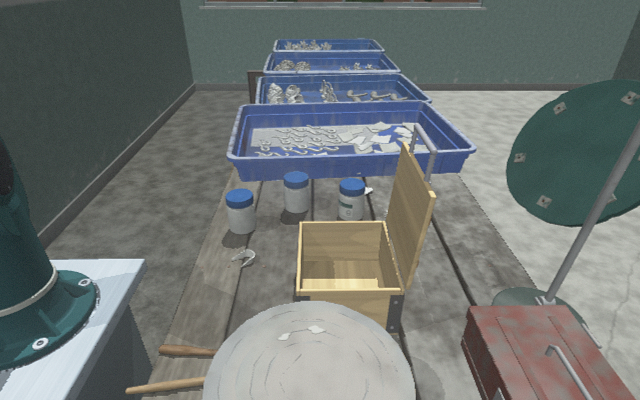

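View pics/wrist0.png

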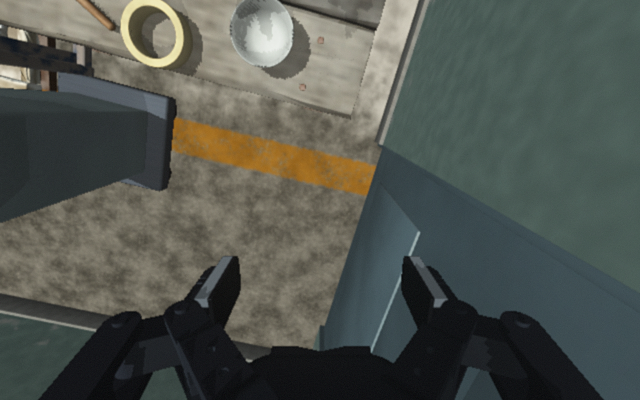

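The scene view shows three jar lids at about (234,220), (276,178) and (338,170). The cuff is at (268,286), the petal at (321,163), the dome at (391,187), and the open chest at about (395,270) with its bar at about (465,140). The side view shows the same things. Next I measure them.

```bash
cat > h.py <<'E'
import numpy as np,cv2
def load(n):
    d=np.load(f"pics/{n}.npz"); return {k:d[k] for k in d.files}
def ray(f,u,v):
    K=f["intrinsics"];T=f["world_from_camera"]
    d=np.array([(u-K[0,2])/K[0,0],-(v-K[1,2])/K[1,1],-1.0]); return T[:3,3],T[:3,:3]@d
def plane(f,u,v,z):
    o,d=ray(f,u,v); return o+d*(z-o[2])/d[2]
def tri(f,p,g,q):
    o1,d1=ray(f,*p);o2,d2=ray(g,*q)
    s=np.linalg.lstsq(np.c_[d1,-d2],o2-o1,rcond=None)[0]
    a=o1+s[0]*d1;b=o2+s[1]*d2; return (a+b)/2,np.linalg.norm(a-b)
def cloud(f):
    K=f["intrinsics"];T=f["world_from_camera"];D=f["depth"]
    v,u=np.mgrid[:D.shape[0],:D.shape[1]]
    P=np.stack([(u-K[0,2])/K[0,0]*D,-(v-K[1,2])/K[1,1]*D,-D],-1)@T[:3,:3].T+T[:3,3]
    P[D<=0]=np.nan; return P
E
python3 - <<'E'
from h import *
np.set_printoptions(precision=4,suppress=True)
for n in ["scene0","side0"]:
    f=load(n);P=cloud(f);im=f["img"]
    hsv=cv2.cvtColor(im,cv2.COLOR_RGB2HSV)
    m=((hsv[...,0]>95)&(hsv[...,0]<125)&(hsv[...,1]>140)&(P[...,2]>0.05)&(P[...,2]<.13)&(P[...,1]<.35)&(P[...,0]>.3)).astype(np.uint8)
    nn,l,s,c=cv2.connectedComponentsWithStats(m)
    for i in range(1,nn):
        if s[i,4]<150: continue
        Q=P[l==i]; zt=np.percentile(Q[:,2],95); top=Q[Q[:,2]>zt-.006]
        T=(l==i)&(P[...,2]>zt-.006); vv,uu=np.nonzero(T)
        (cx,cy),r=cv2.minEnclosingCircle(top[:,:2].astype(np.float32))
        print(n,s[i],c[i],"top z",zt,"circ",cx,cy,r,"pix ctr",uu.mean(),vv.mean())
    # depth clouds at heights
    ok=np.isfinite(P[...,2])
    for nm,box in dict(chestreg=(.4,1.2,-.4,.3,.09,.115)).items():
        pass
    # table
    vis=np.zeros(P.shape[:2]); 
# top-down height map from both
H=np.full((500,500),-1.);C=np.zeros((500,500,3),np.uint8)
for n in ["scene0","side0"]:
    f=load(n);P=cloud(f).reshape(-1,3);c=f["img"].reshape(-1,3)
    g=np.isfinite(P[:,0])&(P[:,2]<.7)
    P=P[g];c=c[g]
    i=((P[:,0]-.3)/.002).astype(int);j=((.5-P[:,1])/.002).astype(int)
    k=(i>=0)&(i<500)&(j>=0)&(j<500)
    for a,b,z,cc in zip(i[k],j[k],P[k,2],c[k]):
        if z>H[499-a,b]: H[499-a,b]=z; C[499-a,b]=cc
np.save("pics/H.npy",H)
hv=cv2.applyColorMap((np.clip(H/.4,0,1)*255).astype(np.uint8),cv2.COLORMAP_JET); hv[H<-.05]=0
cv2.imwrite("pics/top0.png",cv2.resize(np.hstack([C[...,::-1],hv]),(800,400)))
E
```

```text
scene0 [326 161  26  21 420] [338.369  170.8452] top z 0.09520436208364583 circ 0.6079459190368652 0.3156783878803253 0.029631812125444412 pix ctr 338.5672514619883 169.23391812865498
scene0 [263 174  26  16 256] [276.7734 181.7148] top z 0.09541112541197502 circ 0.4699258804321289 0.3435375690460205 0.027388986200094223 pix ctr 277.28333333333336 180.06666666666666
scene0 [218 210  30  26 616] [232.5617 222.1737] top z 0.09527406361196614 circ 0.3423905372619629 0.2656649649143219 0.03132078796625137 pix ctr 232.3245283018868 220.66037735849056
side0 [226 189  26  13 226] [238.8142 194.8053] top z 0.09349680171952603 circ 0.344148725271225 0.26886236667633057 0.029535960406064987 pix ctr 238.81415929203538 194.8053097345133
```

View pics/top0.png

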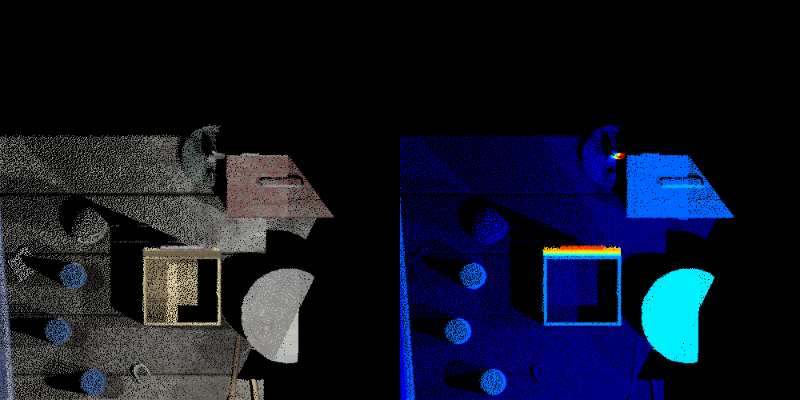

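Run:
```python
from h import *
np.set_printoptions(precision=4,suppress=True)
pix={}
for n in ["scene0","side0"]:
    f=load(n);P=cloud(f);im=f["img"];hsv=cv2.cvtColor(im,cv2.COLOR_RGB2HSV)
    m=((hsv[...,0]>95)&(hsv[...,0]<125)&(hsv[...,1]>120)&(P[...,2]>0.05)&(P[...,2]<.13)&(P[...,1]<.42)&(P[...,0]>.28)&(P[...,0]<.7)).astype(np.uint8)
    nn,l,s,c=cv2.connectedComponentsWithStats(m); L=[]
    for i in range(1,nn):
        if s[i,4]<100: continue
        T=(l==i)&(P[...,2]>.087); q=P[T]
        e=cv2.fitEllipse(cv2.convexHull(np.argwhere(T)[:,::-1].astype(np.float32)))
        (cx,cy),r=cv2.minEnclosingCircle(q[:,:2].astype(np.float32)); L.append((cx,cy,*e[0]))
        print(n,"lid",np.r_[cx,cy,r],"z",np.median(q[:,2]),"ell",e[0])
    pix[n]=sorted(L)
for a,b in zip(pix["scene0"],pix["side0"]): print("tri",*tri(load("scene0"),a[2:],load("side0"),b[2:]))
A=[]
for n in ["scene0","side0"]:
    P=cloud(load(n)).reshape(-1,3);P=P[np.isfinite(P[:,0])]
    rim=P[(abs(P[:,2]-.106)<.006)&(P[:,0]>.42)&(P[:,0]<.75)&(P[:,1]>-.1)&(P[:,1]<.2)]
    print(n,"rim",len(rim),np.percentile(rim[:,:2],[1,50,99],axis=0).ravel(),"z",np.median(rim[:,2]))
    R=cv2.minAreaRect(rim[:,:2].astype(np.float32));print(R)
    for x0,x1 in((0,1),):
        pass
    # lid: points above .13 near chest
    lid=P[(P[:,2]>.15)&(P[:,2]<.27)&(P[:,0]>.6)&(P[:,0]<.8)&(P[:,1]>-.1)&(P[:,1]<.2)]
    front=lid; c=lid.mean(0);w,v=np.linalg.eigh(np.cov((lid-c).T)); print("lid",len(lid),c,"n",v[:,0],"y",lid[:,1].min(),lid[:,1].max())
    bar=P[(P[:,2]>.295)&(P[:,2]<.4)&(P[:,0]>.55)&(P[:,0]<.85)&(P[:,1]>-.1)&(P[:,1]<.2)]
    print("bar",len(bar),bar.min(0),np.median(bar,0),bar.max(0))
    fl=P[(P[:,2]>-.01)&(P[:,2]<.03)&(P[:,0]>.52)&(P[:,0]<.62)&(P[:,1]>.0)&(P[:,1]<.14)]
    print("floor z",np.median(fl[:,2]), "table",np.median(P[(P[:,0]>.4)&(P[:,0]<.5)&(P[:,1]>.2)&(P[:,1]<.25)][:,2]))
```

```text
scene0 lid [0.6099 0.3158 0.0307] z 0.0931477610125847 ell (338.6564025878906, 169.57382202148438)
scene0 lid [0.4711 0.3545 0.0325] z 0.09317254423029175 ell (274.99359130859375, 176.64283752441406)
scene0 lid [0.3437 0.2663 0.0321] z 0.09327346550077154 ell (232.3882598876953, 220.8173828125)
side0 lid [0.4729 0.357  0.0306] z 0.0921827687393266 ell (295.679931640625, 176.6232452392578)
side0 lid [0.6092 0.3182 0.0311] z 0.09215707046417376 ell (351.98870849609375, 184.03976440429688)
side0 lid [0.3451 0.2678 0.0304] z 0.09213537405240824 ell (238.43344116210938, 195.58143615722656)
tri [0.3442 0.2646 0.092 ] 0.0006493630458324892
tri [0.4713 0.3519 0.093 ] 0.002139189743491698
tri [0.6082 0.3125 0.0933] 0.0019195164689593536
scene0 rim 1669 [ 0.4873 -0.0516  0.5854  0.0249  0.6618  0.1401] z 0.10628028896089514
((0.575453519821167, 0.04479284957051277), (0.17783495783805847, 0.19412918388843536), 0.20053936541080475)
lid 4967 [0.6688 0.0349 0.2129] n [ 0.9967  0.0015 -0.0807] y -0.05188418779457343 0.1423184904034917
bar 517 [ 0.6751 -0.0104  0.295 ] [0.6794 0.0368 0.3247] [0.6868 0.0996 0.3297]
floor z 0.007331058110390254 table 0.0005711475448293424
side0 rim 1460 [ 0.488  -0.0502  0.5889 -0.0022  0.6609  0.1421] z 0.10508218808661851
((0.5775018334388733, 0.046231817454099655), (0.194621741771698, 0.17967002093791962), 89.96276092529297)
lid 2858 [0.6691 0.0239 0.2131] n [ 0.9967  0.0097 -0.081 ] y -0.05124711662281611 0.14163083010811
bar 407 [ 0.6766 -0.0085  0.2951] [0.68   0.0259 0.3224] [0.6863 0.099  0.3274]
floor z 0.00611843917112187 table -0.0008670145912867966
```

```bash
cat >> h.py <<'E'
def R(a):
    """tool pointing down, tool z (jaw opening) at world angle a"""
    x=np.array([0,0,-1.]);z=np.array([np.cos(a),np.sin(a),0]);return np.c_[x,np.cross(z,x),z]
E
python3 - <<'E'
from h import *
from workcell import *
np.set_printoptions(precision=3,suppress=True)
P={"retr":(.125,-.48,.33),"jA":(.344,.266,.055),"jAup":(.344,.266,.2),"jB":(.471,.354,.055),"jC":(.608,.315,.055),"chest":(.57,.045,.061),"bar":(.682,.043,.317),"bars":(.445,.045,.106),"barm":(.53,.045,.27)}
print(current_eef_rot())
for n,p in P.items():
    for d in range(-180,180,45):
        q=inverse_kinematics(p,R(np.radians(d)))
        print(n,d,"toolY",np.round(R(np.radians(d))[:,1],2),q if q is None else np.array(q))
E
```

```text
[[-0.001  0.968  0.251]
 [ 0.002  0.251 -0.968]
 [-1.    -0.    -0.002]]
retr -180 toolY [ 0. -1.  0.] [ 0.756  0.222  0.564  2.038 -0.148  0.921 -1.742]
retr -135 toolY [ 0.71 -0.71  0.  ] [ 0.945  0.205  0.333  2.031 -0.084  0.918 -1.034]
retr -90 toolY [1. 0. 0.] [ 1.125  0.2    0.118  2.024 -0.029  0.919 -0.313]
retr -45 toolY [0.71 0.71 0.  ] [ 1.306  0.203 -0.096  2.017  0.024  0.923  0.412]
retr 0 toolY [-0.  1.  0.] [ 1.484  0.213 -0.307  2.01   0.08   0.93   1.136]
retr 45 toolY [-0.71  0.71  0.  ] [ 1.658  0.232 -0.516  2.003  0.141  0.94   1.855]
retr 90 toolY [-1.  0.  0.] [ 1.827  0.264 -0.729  1.997  0.214  0.956  2.562]
retr 135 toolY [-0.71 -0.71 -0.  ] [ 0.573  0.257  0.804  2.044 -0.23   0.931 -2.428]
jA -180 toolY [ 0. -1.  0.] [-0.01   0.876 -1.078  2.338  1.271  0.787  1.1  ]
jA -135 toolY [ 0.71 -0.71  0.  ] [-0.01   0.876 -1.078  2.338  1.271  0.787  1.885]
jA -90 toolY [1. 0. 0.] [-0.807  0.607  0.059  2.37  -0.203  0.169 -2.129]
jA -45 toolY [0.71 0.71 0.  ] [-0.48   0.626 -0.376  2.356  0.853  0.29  -2.407]
jA 0 toolY [-0.  1.  0.] [-0.432  0.636 -0.44   2.3
[... 4128 characters left out ...]
2  0.747 -1.077  2.291  1.055  0.758  1.072]
barm -180 toolY [ 0. -1.  0.] [ 0.607  0.509 -1.068  1.988  0.546  0.966  2.408]
barm -135 toolY [ 0.71 -0.71  0.  ] [-0.109  0.32  -0.077  2.016  0.033  0.807 -2.561]
barm -90 toolY [1. 0. 0.] [ 0.064  0.332 -0.297  2.009  0.131  0.819 -1.878]
barm -45 toolY [0.71 0.71 0.  ] [ 0.162  0.344 -0.423  2.005  0.189  0.83  -1.153]
barm 0 toolY [-0.  1.  0.] [ 0.244  0.359 -0.531  2.001  0.241  0.842 -0.421]
barm 45 toolY [-0.71  0.71  0.  ] [ 0.381  0.394 -0.717  1.996  0.337  0.87   0.267]
barm 90 toolY [-1.  0.  0.] [ 0.533  0.459 -0.943  1.991  0.467  0.923  0.919]
barm 135 toolY [-0.71 -0.71 -0.  ] [ 0.607  0.509 -1.068  1.988  0.546  0.966  1.622]
```

Run:
```python
from h import *
from workcell import *
np.set_printoptions(precision=3,suppress=True)
H=np.load("pics/H.npy")
def reg(n,x0,x1,y0,y1,zl,zh=.5):
    i,j=np.nonzero((H>zl)&(H<zh)); x=.3+(499-i)*.002;y=.5-j*.002
    k=(x>x0)&(x<x1)&(y>y0)&(y<y1); x,y=x[k],y[k]; h=H[i[k],j[k]]
    if len(x): print(n,x.min(),x.max(),y.min(),y.max(),"z",np.percentile(h,[50,98]))
reg("dome",.65,.85,.2,.36,.02,.08)
reg("petal",.55,.75,.38,.47,.007,.05); reg("cuff",.3,.45,.1,.2,.008,.05); reg("tray",.3,.8,.4,.5,.05)
reg("disc",.3,.8,-.4,-.06,.12)
movej(inverse_kinematics((.125,-.48,.33),R(-np.pi/2)))
set_gripper(.085)
move_to((.344,.266,.25),R(0)); print(current_ee_pos(),current_joint_pos(),current_contact_force(),current_time(),current_finger_gap())
f=grab_frame("wrist"); cv2.imwrite("pics/wr1.png",f["img"][:,:,::-1]); np.savez("pics/wr1.npz",**f)
```

```text
dome 0.69 0.78 0.23399999999999999 0.322 z [0.042 0.053]
petal 0.596 0.6819999999999999 0.426 0.46599999999999997 z [0.008 0.012]
cuff 0.33999999999999997 0.388 0.122 0.16999999999999998 z [0.013 0.017]
tray 0.302 0.772 0.46399999999999997 0.498 z [0.086 0.09 ]
disc 0.39 0.628 -0.28400000000000003 -0.10199999999999998 z [0.145 0.147]
[0.345 0.265 0.25 ] [-0.037  0.321 -0.881  2.204  0.36   0.763 -1.16 ] [-0.431  0.007 -0.128] 4.0917 0.0849265726213303
```

View pics/wr1.png

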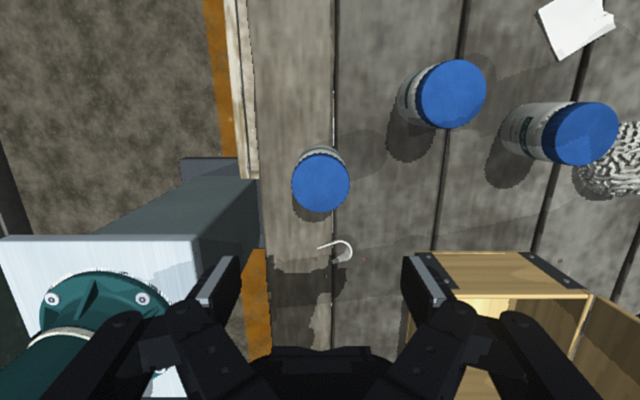

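The wrist view shows the lids at about (320,181), (451,94) and (580,134), with the cuff near (338,248). I use it as the second vantage to refine the jar positions.

Run:
```python
from h import *
np.set_printoptions(precision=4,suppress=True)
f=load("wr1");P=cloud(f);hsv=cv2.cvtColor(f["img"],cv2.COLOR_RGB2HSV)
m=((hsv[...,0]>95)&(hsv[...,0]<125)&(hsv[...,1]>120)&(P[...,2]>.085)&(P[...,2]<.11)&(P[...,1]<.42)).astype(np.uint8)
nn,l,s,c=cv2.connectedComponentsWithStats(m); S=load("scene0")
sc=[(232.39,220.82),(275.0,176.64),(338.66,169.57)];k=0
for i in sorted(range(1,nn),key=lambda i:c[i,0]):
    if s[i,4]<300: continue
    e=cv2.fitEllipse(max(cv2.findContours((l==i).astype(np.uint8),0,1)[0],key=len))
    print(plane(f,*e[0],.092),e,"tri w scene",*tri(f,e[0],S,sc[k]));k+=1
```

```text
[0.3436 0.2724 0.092 ] ((320.1064147949219, 182.88096618652344), (56.97429275512695, 57.38575744628906), 73.27278137207031) tri w scene [0.3444 0.2706 0.0855] 0.0017132454015541133
[0.4697 0.3599 0.092 ] ((451.7555847167969, 93.65912628173828), (62.219696044921875, 72.67935180664062), 41.183563232421875) tri w scene [0.4736 0.3603 0.0841] 0.0006730799026361464
[0.6062 0.3224 0.092 ] ((582.9848022460938, 133.589111328125), (56.792598724365234, 74.52967834472656), 55.218509674072266) tri w scene [0.6133 0.3217 0.0838] 0.0006082625376578609
```

```bash
cat > lift.py <<'E'
from h import *
from workcell import *
def F(n=8):
    a=[]
    for _ in range(n): hold(.05); a.append(current_contact_force())
    return np.mean(a,0)
def weigh(x,y,a,zg=.048):
    Rm=R(a)
    move_to((x,y,.14),Rm)
    r=move_linear((x,y,zg),.12,until_force=8)
    print("descend stop",r,current_ee_pos(),current_time())
    if r: return None
    set_gripper(.05,40)
    f0=F(4);g=current_finger_gap()
    move_linear((x,y,zg+.03),.08); hold(.2); f1=F()
    print("gap",g,current_finger_gap(),"df",np.round(f1,2),"base",np.round(f0,2),"t",current_time())
    return f1
def setdown(x,y,zg=.048):
    move_linear((x,y,zg+.0005),.06); set_gripper(.083); move_linear((x,y,.15),.2)
E
python3 - <<'E'
from lift import *
print("empty",F(4)); 
weigh(.344,.269,0)
f=grab_frame("side"); cv2.imwrite("pics/s2.png",f["img"][:,:,::-1])
E
```

```text
empty [ 0.37052147 -0.34037013 -0.50265871]
descend stop False [0.34458066 0.269519   0.04880601] 5.775
gap 0.06210015846357588 0.06249451529492394 df [-0.08  0.08 -5.02] base [-0.67 -0.36  6.91] t 7.4333
```

View pics/s2.png

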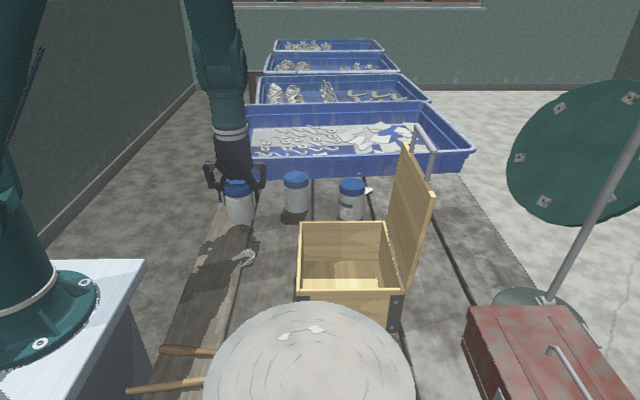

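Jar A adds about 4.6 N (0.47 kg), far above the half jar's 2.7 N maximum. I recheck it higher up with a longer average, then carry it.

Run:
```python
from lift import *
move_linear((.344,.269,.22),.15); hold(.3); print("w",np.round(F(12),2))
move_linear((.57,.045,.22),.15); hold(.2); print("w",np.round(F(8),2),current_ee_pos(),current_finger_gap(),current_time())
for n in ("scene","wrist"):
    f=grab_frame(n); cv2.imwrite(f"pics/{n}3.png",f["img"][:,:,::-1]); np.savez(f"pics/{n}3.npz",**f)
```

```text
w [-0.13  0.04 -5.08]
w [ 0.03  0.17 -5.32] [0.56997269 0.04500332 0.22000188] 0.06232679252785073 12.3583
```

View pics/scene3.png

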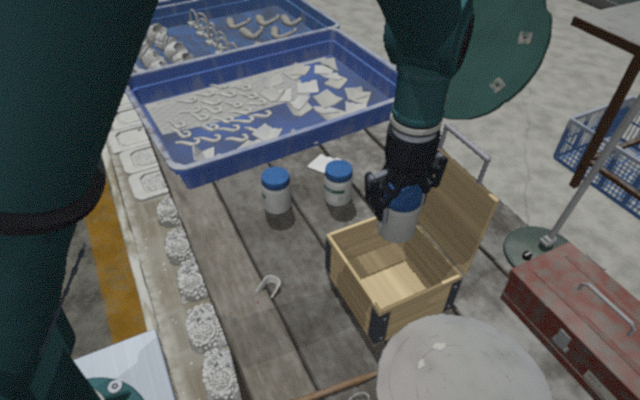

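View pics/wrist3.png

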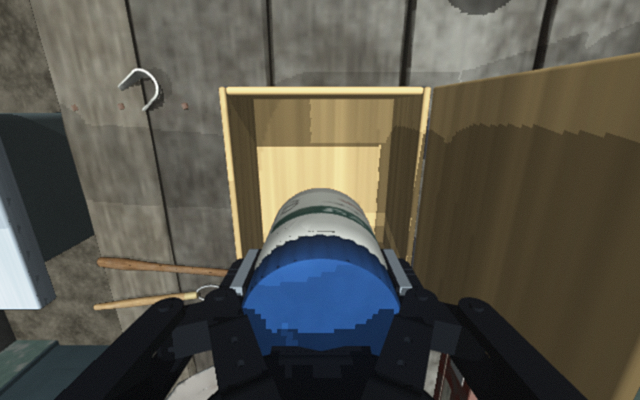

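The scene view shows the jar held at (400,215), upright and above the opening. The wrist view shows it (u≈321) midway between the chest walls (u≈222 and 430). It weighs about 0.5 kg, so this is the full jar, and I lower it now.

Run:
```python
from lift import *
x,y=.57,.045
print(move_linear((x,y,.075),.1,until_force=8),current_ee_pos())
print(move_linear((x,y,.050),.025,until_force=3),current_ee_pos(),current_contact_force(),current_time())
set_gripper(.078); hold(.2); print(current_contact_force())
print(move_linear((x,y,.20),.12,until_force=8),current_ee_pos(),current_contact_force(),current_time())
move_linear((.53,.045,.33),.2)
for n in ("scene","side","wrist"):
    f=grab_frame(n); cv2.imwrite(f"pics/{n}4.png",f["img"][:,:,::-1]); np.savez(f"pics/{n}4.npz",**f)
```

```text
False [0.57053557 0.04512541 0.07563554]
True [0.56983652 0.04490994 0.05503744] [-0.28644131 -1.52412656  4.80561666] 14.8167
[-0.63082668  1.08344046 -0.08855758]
False [0.56944361 0.04477334 0.19918639] [ 0.03976173 -0.5304924   1.36071484] 16.6917
```

View pics/scene4.png

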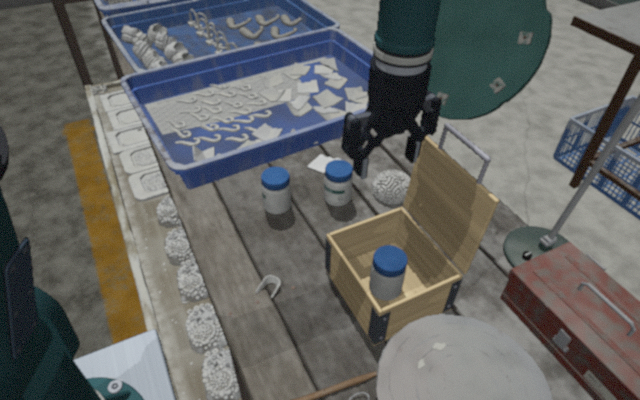

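View pics/side4.png

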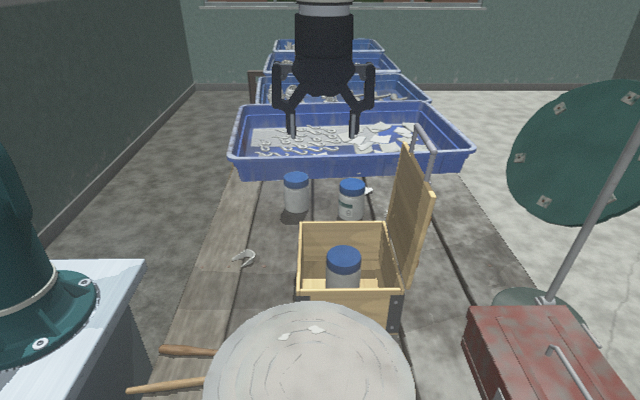

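View pics/wrist4.png

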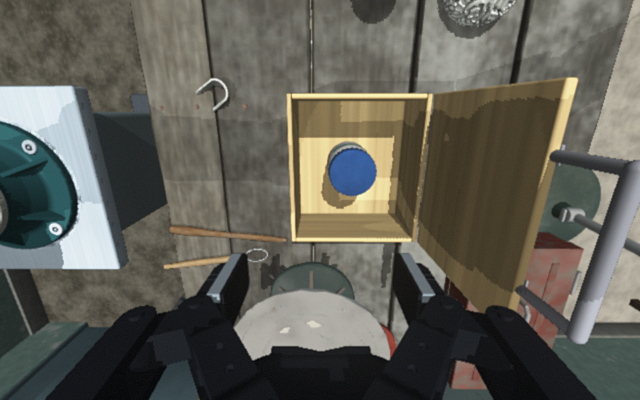

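The jar stands upright in the chest: scene (389,270), side (344,265), and wrist (352,171) inside the floor. Now I measure the bar, using the wrist camera as a third view, and pinch it.

Run:
```python
from lift import *
np.set_printoptions(precision=4,suppress=True)
for n in("scene4","side4","wrist4"):
    f=load(n);P=cloud(f);c=f["world_from_camera"][:3,3]
    m=(P[...,2]>.305)&(P[...,2]<.345)&(P[...,0]>.65)&(P[...,0]<.72)&(P[...,1]>-.1)&(P[...,1]<.2)
    q=P[m]; 
    k=(q[:,1]>.01)&(q[:,1]<.08); s=np.median(q[k],0); d=c-s; d[1]=0; d/=np.linalg.norm(d)
    print(n,m.sum(),"yrange",np.percentile(q[:,1],[1,99]),"surf",s,"centre",s-.005*d)
    R_=P[(P[...,2]>.008)&(P[...,2]<.09)&(abs(P[...,0]-.57)<.04)&(abs(P[...,1]-.045)<.045)]
    top=P[(P[...,2]>.09)&(P[...,2]<.112)&(abs(P[...,0]-.57)<.05)&(abs(P[...,1]-.045)<.05)]
    print(" jar top z",np.median(top[:,2]),"centre",cv2.minEnclosingCircle(top[:,:2].astype(np.float32)))
```

```text
scene4 464 yrange [-0.0094  0.0966] surf [0.6793 0.0437 0.3263] centre [0.683  0.0437 0.3229]
 jar top z 0.09926676767317144 centre ((0.5702252388000488, 0.04276343435049057), 0.03225040063261986)
side4 335 yrange [-0.0083  0.0967] surf [0.6798 0.042  0.3254] centre [0.6828 0.042  0.3214]
 jar top z 0.09807026480080228 centre ((0.5703076720237732, 0.04487386345863342), 0.032421354204416275)
wrist4 5555 yrange [-0.004   0.1012] surf [0.6779 0.049  0.3262] centre [0.6817 0.049  0.3229]
 jar top z 0.09936973330782578 centre ((0.5686233639717102, 0.04638193920254707), 0.03148076310753822)
```

Run:
```python
from lift import *
Rm=R(0); bx,by,bz=.6825,.045,.322
move_to((bx,by,bz+.07),Rm); set_gripper(.05)
print("stop",move_linear((bx,by,bz-.005),.1,until_force=6),current_ee_pos(),current_contact_force())
set_gripper(.004,30); hold(.2)
print(current_finger_gap(),current_ee_pos(),F(4),current_time())
for n in ("scene","side"):
    f=grab_frame(n); cv2.imwrite(f"pics/{n}5.png",f["img"][:,:,::-1]); np.savez(f"pics/{n}5.npz",**f)
```

```text
stop False [0.68298321 0.04534393 0.31771609] [-0.99867896  1.02999823  1.03603912]
0.009106990969603676 [0.68291691 0.04510299 0.31762488] [-0.17514    -0.27685861  4.22173907] 20.5083
```

View pics/side5.png

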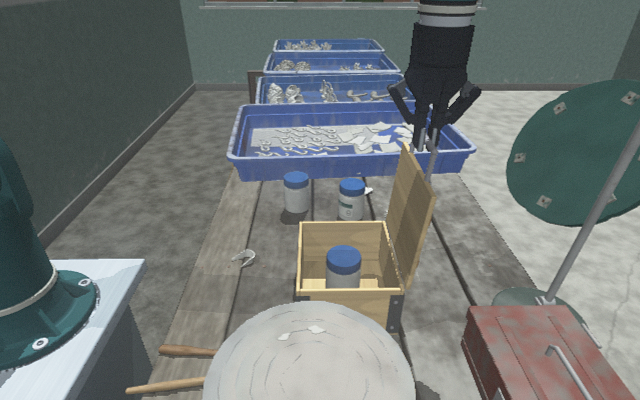

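The bar is pinched (gap 9 mm, with the fingers on it at about (428,140) in the side view). I swing the lid down in small arc steps, watching the force.

```bash
cat > arc.py <<'E'
from lift import *
HX,HZ,RB=.661,.106,.217
def swing(phis,dr=0.,sp=.06):
    for p in phis:
        r=RB+dr
        s=move_linear((HX-r*np.cos(p),.045,HZ+r*np.sin(p)-.005),sp,until_force=15)
        f=np.array(current_contact_force())
        fr=f@[-np.cos(p),0,np.sin(p)]
        print(f"phi {p:.2f} stop {s} f {np.round(f,1)} radial {fr:.1f} gap {current_finger_gap():.4f} t {current_time():.1f}")
        if s: break
E
python3 - <<'E'
from arc import *
swing(np.arange(1.60,.59,-.1))
E
```

```text
phi 1.60 stop False f [ 0.5 -0.5  5.3] radial 5.3 gap 0.0087 t 21.0
phi 1.50 stop False f [-0.  -0.3  5.9] radial 5.9 gap 0.0087 t 21.5
phi 1.40 stop False f [ 0.5 -0.1  6.6] radial 6.4 gap 0.0091 t 22.0
phi 1.30 stop False f [-1.4  0.2  3.3] radial 3.6 gap 0.0085 t 22.5
phi 1.20 stop False f [-0.1  2.1 -0.4] radial -0.3 gap 0.0086 t 23.0
phi 1.10 stop False f [ 1.7  2.4 -1.9] radial -2.5 gap 0.0089 t 23.6
phi 1.00 stop False f [ 0.5  2.  -0.3] radial -0.5 gap 0.0086 t 24.1
phi 0.90 stop False f [-0.8  1.7  1.4] radial 1.6 gap 0.0087 t 24.6
phi 0.80 stop False f [-0.5  2.2  1. ] radial 1.0 gap 0.0087 t 25.1
phi 0.70 stop False f [-0.1  2.1  0.1] radial 0.2 gap 0.0091 t 25.6
phi 0.60 stop False f [-1.2  2.2 -0.1] radial 0.9 gap 0.0085 t 26.1
```

Forces are small. I check the view, then continue to nearly shut.

Run:
```python
from arc import *
swing(np.arange(.5,.10,-.08),sp=.05)
f=grab_frame("side"); cv2.imwrite("pics/side6.png",f["img"][:,:,::-1]); np.savez("pics/side6.npz",**f)
```

```text
phi 0.50 stop False f [-2.4  2.   2. ] radial 3.0 gap 0.0084 t 26.7
phi 0.42 stop False f [-3.6  1.7  1.7] radial 4.0 gap 0.0090 t 27.2
phi 0.34 stop False f [-5.4  1.9  1.6] radial 5.6 gap 0.0088 t 27.7
phi 0.26 stop False f [-6.1  1.9  1. ] radial 6.2 gap 0.0087 t 28.2
phi 0.18 stop False f [-6.2  3.2  0.7] radial 6.2 gap 0.0084 t 28.7
```

View pics/side6.png

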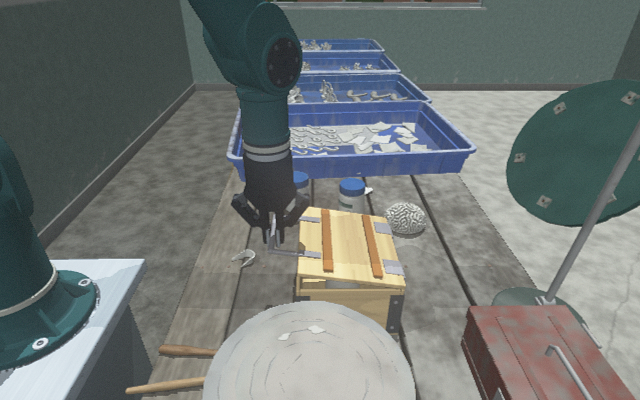

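The lid is almost down. The tool feels a push towards −x, so I widen the radius by 1 mm and finish slowly until the lid meets its stop.

Run:
```python
from arc import *
swing([.12,.07,.045],dr=.001,sp=.03)
p=-.02;r=RB+.001
s=move_linear((HX-r*np.cos(p),.045,HZ+r*np.sin(p)-.005),.012,until_force=6)
print(s,current_ee_pos(),current_contact_force()); hold(.3)
print(current_ee_pos(),F(4))
for n in ("scene","side"):
    f=grab_frame(n); cv2.imwrite(f"pics/{n}7.png",f["img"][:,:,::-1]); np.savez(f"pics/{n}7.npz",**f)
    P=cloud(f)
    m=(P[...,0]>.5)&(P[...,0]<.65)&(P[...,1]>-.04)&(P[...,1]<.13)&(P[...,2]>.1)&(P[...,2]<.14)
    q=P[m]; k=np.linalg.lstsq(np.c_[q[:,0]-.57,q[:,1],np.ones(len(q))],q[:,2],rcond=None)[0]; print("lid slope",k)
```

```text
phi 0.12 stop False f [-4.4  2.4  0.2] radial 4.4 gap 0.0089 t 29.3
phi 0.07 stop False f [-5.9  1.9  0.2] radial 5.9 gap 0.0085 t 29.8
phi 0.04 stop False f [-5.2  2.7 -1. ] radial 5.2 gap 0.0086 t 30.2
True [0.44226443 0.04498143 0.10118752] [-0.41207787 -0.53009597  6.30917034]
[0.44226603 0.04499695 0.10117321] [-0.8606671   0.04427866  6.50851168]
lid slope [ 0.00121074 -0.00227269  0.11691685]
lid slope [-0.00047291 -0.00062417  0.11546215]
```

View pics/side7.png

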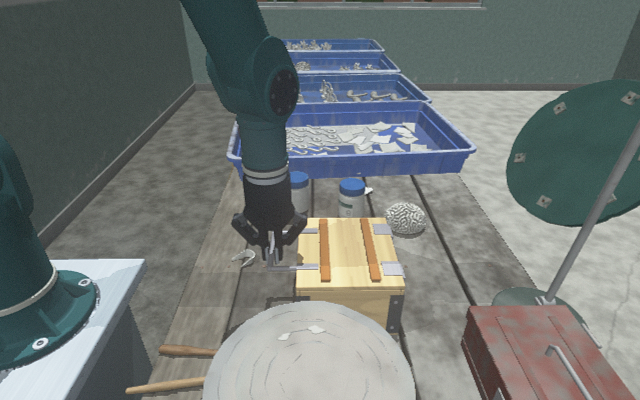

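The lid slope is about 0 in both views and it presses on its stop, so it is shut. I release and lift straight up, with the jaws only part open to clear the chest wall.

Run:
```python
from arc import *
set_gripper(.032); hold(.2); print(current_finger_gap(),F(3))
p=current_ee_pos()
print(move_linear((p[0],p[1],.2),.08,until_force=8),current_ee_pos(),F(3))
move_linear((p[0],p[1],.32),.15); hold(.5)
for n in ("scene","side"):
    f=grab_frame(n); cv2.imwrite(f"pics/{n}8.png",f["img"][:,:,::-1]); np.savez(f"pics/{n}8.npz",**f)
    P=cloud(f)
    m=(P[...,0]>.5)&(P[...,0]<.65)&(P[...,1]>-.04)&(P[...,1]<.13)&(P[...,2]>.1)&(P[...,2]<.14)
    q=P[m]; print("lid slope",np.linalg.lstsq(np.c_[q[:,0]-.57,q[:,1],np.ones(len(q))],q[:,2],rcond=None)[0])
print(current_time(),current_contact_force())
```

```text
0.03194306753548086 [ 0.72010902 -0.20772263 -0.27268655]
False [0.43820125 0.04482447 0.19959749] [-0.49094622  0.19803026  0.02403678]
lid slope [-0.00041954 -0.00109409  0.1169382 ]
lid slope [-0.00049485 -0.00071675  0.11550845]
35.375 [0.39244175 0.03921845 1.36127994]
```

View pics/scene8.png

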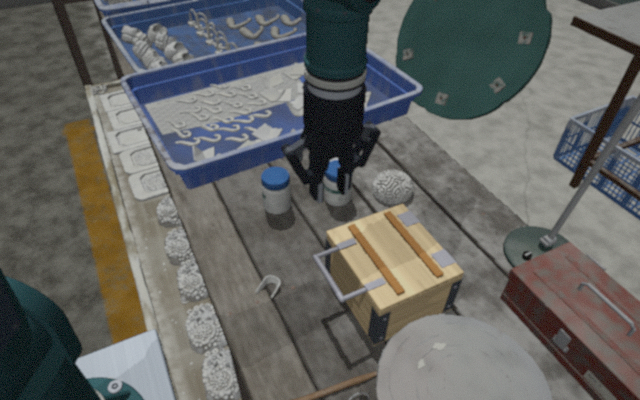

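The lid is shut with the bar at (335,270). The gripper is well above it, the other two jars are upright at (276,190) and (338,182), and the cast pieces haven't moved. I'm handing in.

```bash
python3 -c "
from workcell import *
close_job();print(current_time())"
```

```text
the job is handed in; nothing more can be done
the job is handed in; nothing more can be done
```

The full jar is standing in the chest, the lid is shut, and I handed the job in at about 35 s. No verdict was reported.

- **Which jar:** I lifted only the jar nearest the robot. It added 4.6–5 N (0.47–0.5 kg), well above the 2.7 N that the half-used jar could weigh at most. I therefore took it as the full one without lifting the other two, so they were never weighed.
- **Placing:** I lowered it onto the chest floor slowly until it touched, then let go. Its top then measured 98–99 mm in all three views, which matches standing upright on the 6 mm floor.
- **Lid:** I guided it down by the bar in small arc steps, with forces of about 7 N or less, until it pressed on its stop at about 6 N. After release, the lid slope was within 0.001 rad in both fixed views.
- **Last picture:** The other two jars are upright and were never touched, the cast pieces appear unmoved, and the gripper is clear of everything.
- **Disagreements:** The wrist camera put the jars about 5 mm further in y than the fixed cameras, and up to about 8 mm lower when paired with the scene camera. I used a middle y value, and the grasp held. Near shut, the bar pushed sideways at about 6 N, so I widened the arc by 1 mm. That left the push at about 5 N until the lid met its stop.

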